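# Seat the double lid on the praline tin and lift off its outer lid

## Task

The praline tin has a double lid, standing beside it as a nested pair. Carry both lids together by the dark knob of the inner lid, lower them gently onto the tin until the inner lid is fully seated and let go of the knob; then take the outer lid alone by its brass collar and raise it level, about a hand's breadth above the tin, for its ribbon to be tied, with the inner lid left closed on the pralines. Finish while still holding the outer lid still in the air; do not shove the tin, and leave the round box, the ribbon spool and the chocolate bar where they are.

Things in the scene. Friction and masses are not known exactly. Their poses are not given: they have to be found in the camera images.
- tin: Open rectangular tin, dark teal, brass band at the foot, pralines inside. 100 (x) x 130 (y) x 70 mm high, wall 4 mm, loose, about 0.7 kg, stands upright on the table. Origin: centre of the underside, z up. Mind the fixed brown bag, 505 mm tall, at the right: nearest corners at x 0.44, y -0.48 and x 0.66, y -0.41 m; the arm starts in front of it.
- inner_lid: Aluminium inner lid, 0.16 kg; origin: centre of underside, on the table at the start. Plug 84 x 114 mm (lowest 6 mm: 78 x 108), z 0 to 12; flange 107 (x) x 137 (y), z 12 to 16, rests on the tin's rim: seated, its origin is 58 mm above the tin's, x axes parallel (either way), 4 mm play each side. Dark wooden bar knob 14 thick (x), 30 long (y), z 16 to 66. It carries the outer lid on its flange.
- outer_lid: Teal outer lid, 0.13 kg, lying loose over the inner lid; origin: centre of the skirt's lower edge, nested 4 mm above the inner lid's origin, axes parallel. Skirt 118 (x) x 148 (y) mm outside, 110 x 140 inside, z 0 to 16; top plate z 12 to 16. Its grip: upright brass collar 34 (x) x 50 (y) mm, z 16 to 34, open inside 24 x 40; the knob stands 28 mm out above it.
- knob (a point): point on the inner lid's knob, 54 mm above the lid's origin (12 mm below the knob's top)
- collar (a point): centre of the outer lid's collar, 27 mm above that lid's origin (7 mm below the collar's top edge)
- tin_mouth (a point): centre of the tin's mouth at rim height, 70 mm above the tin's origin
- round_box: bystander: round chip-wood box, diameter 68 mm, 30 mm high; origin at the centre of its underside
- ribbon_spool: bystander: teal ribbon spool lying flat, diameter 77 mm, 28 mm high; origin at the centre of its underside
- choc_bar: bystander: red wrapped chocolate bar lying flat, 56 x 139 x 11 mm; origin at the centre of its underside

How it is judged:
On the way, in this order (a step that is already met when the one before it is completed fails the run):
1. both lids are carried together, nested, clear of the table by the inner lid's knob (height (world z) of inner_lid above 0.03 m and contact force between the fingers and inner_lid above 1 N and z of outer_lid in the frame of inner_lid below 0.007 m and horizontal distance between outer_lid and inner_lid below 0.007 m), for 0.2 s.
2. the inner lid is fully seated on the tin with the outer lid still nested on it, and the fingers have let go (z of inner_lid in the frame of tin between 0.0555 and 0.0605 m and horizontal distance between inner_lid and tin below 0.007 m and angle between the x axis of inner_lid and the x axis of tin, either way round below 0.1 rad and angle between inner_lid's own z axis and vertical below 0.05 rad and z of outer_lid in the frame of inner_lid below 0.007 m and horizontal distance between outer_lid and inner_lid below 0.007 m and contact force between the fingers and inner_lid below 0.1 N and contact force between the fingers and outer_lid below 0.1 N), for 0.2 s.
3. the outer lid alone is gripped and raised clear of the inner lid, which stays seated (z of outer_lid in the frame of inner_lid above 0.05 m and contact force between the fingers and outer_lid above 1 N and z of inner_lid in the frame of tin between 0.0555 and 0.0605 m and horizontal distance between inner_lid and tin below 0.007 m and angle between the x axis of inner_lid and the x axis of tin, either way round below 0.1 rad and angle between inner_lid's own z axis and vertical below 0.05 rad), for 0.2 s.
At the end, for the whole second after the job is handed in: Fingers hold the outer lid at rest, skirt 60 mm or more above the tin rim, tilt under 0.3 rad, touching nothing else. Inner lid untouched and seated: within 2.5 mm of full depth, 7 mm of centre, 0.1 rad of the tin's direction. Tin upright, moved under 30 mm; bystanders under 20 mm (contact force between the fingers and outer_lid above 1 N and height (world z) of outer_lid above 0.13 m and angle between outer_lid's own z axis and vertical below 0.3 rad and linear speed of outer_lid below 0.03 m/s and angular speed of outer_lid below 0.2 rad/s and contact force between outer_lid and inner_lid below 0.05 N and contact force between outer_lid and tin below 0.05 N and contact force between outer_lid and round_box below 0.05 N and contact force between outer_lid and ribbon_spool below 0.05 N and contact force between outer_lid and choc_bar below 0.05 N and contact force between the fingers and inner_lid below 0.1 N and z of inner_lid in the frame of tin between 0.0555 and 0.0605 m and horizontal distance between inner_lid and tin below 0.007 m and angle between the x axis of inner_lid and the x axis of tin, either way round below 0.1 rad and angle between each of inner_lid, tin's own z axis and vertical below 0.05 rad and linear speed of inner_lid below 0.02 m/s and distance of tin from where it was at the start of the episode below 0.03 m and distance of each of round_box, ribbon_spool, choc_bar from where it was at the start of the episode below 0.02 m); the arm keeps its last pose, push and grip.
It fails at once if the outer lid is taken off the inner lid while the inner lid is not seated on the tin (the lids are carried together, and the inner lid does not come up again) (z of outer_lid in the frame of inner_lid above 0.012 m and (z of inner_lid in the frame of tin above 0.064 m or horizontal distance between inner_lid and tin above 0.01 m)).
It fails at once if the lids are dropped: the inner lid falls faster than 0.35 m/s with no finger on it (linear speed of inner_lid above 0.35 m/s and contact force between the fingers and inner_lid below 0.05 N).
It fails at once if the lids are pressed onto the tin with more than 40 N (contact force between inner_lid and tin above 40 N).
It fails at once if the tin is shoved more than 30 mm or tipped more than 0.2 rad (distance of tin from where it was at the start of the episode above 0.03 m or angle between tin's own z axis and vertical above 0.2 rad).
It fails at once if a bystander is moved by more than 20 mm (distance of any of round_box, ribbon_spool, choc_bar from where it was at the start of the episode above 0.02 m).
It also fails if it takes over 56 s, if anything falls off the work surface, if the arm or the gripper's body presses on something with over 40 N, if the wrist force passes 120 N, or if a joint passes its speed limit or range.

## Robot

A 7-joint arm with a two-finger parallel gripper is mounted at the origin on a cart in front of the work surface, level with it; the furniture and walls round the work are solid. World frame = base frame: x ahead of the robot, y to its left, z up, the work surface at z = 0. Lengths are in m, angles in rad, forces in N, time in s.
With the tool pointing down it reaches from about 0.425 to 0.875 m from the base axis. Payload 8.4 kg.
Tool frame: the origin (TCP) lies midway between the tips of the shut fingers; the grasp point (between the pads) lies 19 mm behind it; z points along the fingers, y is the line along which they close (so a half turn about z gives the same grasp; the last joint's range is limited). The gripper opens to 87 mm and grips with 3 to 60 N. Pads are 19 mm wide; open, the fingers measure 117 mm over their backs; the gripper's body (75 mm by 190 mm) begins 51 mm behind the grasp point.
Start: joints at [1.004, 0.333, 0.04, 1.465, -0.013, 1.343, -0.059], TCP at [0.293, -0.58, 0.223] pointing down, gripper open.
Joint ranges: [-2.58, 2.58], [-0.38, 2.09], [-1.3, 1.39], [0.25, 2.4], [-1.5, 4.64], [0.08, 2.09], [-2.65, 2.65]. Speed limits (rad/s): [2.22, 2.22, 2.79, 2.79, 3.14, 3.14, 3.14].

## Interface

Orientations are given as a unit quaternion [x, y, z, w].
In Python, from station import env gives the robot as it stands.
- The arm moves only by the tool play_rows, never from a script. Its arguments are lists of equal length, an entry for each row: "rotation": the turn, a rotation vector about the world's x, y, z in degrees, a list of three; "dp": the shift along the world's x, y, z in m, a list of three; "jaw": the opening, from 0 (shut) to 1 (fully open). In form: {"rotation": [[rx, ry, rz], ...], "dp": [[dx, dy, dz], ...], "jaw": [jaw, ...]}. A call has 1 to 20 rows; each row shifts and turns the commanded pose from where the row before left it; what a row does not reach is not made up. A row lasts 1/12 s, in which the tool goes at most 41.7 mm and 7.16 degrees, less where a joint would pass 70% of its speed; a pose out of reach is approached as far as the arm can. A call with a gripper value outside its range is refused whole. The fingers move at their own pace and stop on an object; "grip_force" is the grip in N (left out, the last holds). Time passes only in rows, so rows that do not move let the fingers close. It gives the time, the measured TCP pose, the force, the opening and the grip force at its end, in the units of the state.
- env.get_obs(): the state, without advancing time (a new reading comes with each control period).
- env.read_camera(name): name is "side" or "top"; returns the picture (480x640x3 uint8, blue, green, red); there is no depth.
- env.get_calibration(name): a dict with "mtx" (3x3 intrinsics, pixels), "cam_to_world" (4x4, takes a point from camera to world coordinates). Camera axes: x right, y down, z forward; pixel columns grow to the right and rows downward; lengths in m; the calibration is good to about 2 mm. A picture is of the moment at which its call begins. get_calibration takes no time and is no camera call.
- env.close_job(): hands the job in; it is judged then, once.
Trained networks look in the newest picture that a camera, given by its name, has taken for a name from the list of things; names that differ only in an ending like _2 or _b are one class to them, and where a whole thing is asked for, a point or a joint stands for the part that bears it (a point fixed in the world has none). Each returns a list of dicts, best first, with "p" (0 to 1); they miss things now and then, are a little off and sometimes report something else, mostly with a low value. They report only what shows in the picture. A call takes as long as a camera call.
- env.spot_in(camera, query): "pixel" ([column, row] in pixels, amid what is visible of it).
The state is a dict: "time_s": time; "joints": joint angles; "qd": joint speeds; "effort": joint torques, N m; "ee_pos": TCP position; "ee_rot": TCP orientation; "force": force on the tool from outside, world axes, zero at the start; "ft_torque": the same for the moment, N m; "grip_width": finger opening in m; "gripper_force": force on a finger pad.
Only numpy, scipy, OpenCV 4.12 (cv2) and the standard library are available. Lean on these libraries where they do the work, as an engineer would, in place of code of your own. Each camera call takes 0.05 s, during which the arm holds its last target. There are 200 camera calls.

## Working session

There is one attempt and no reset: what is moved stays moved. The work goes in short steps, Python scripts to look and compute and a tool call to move; the robot and the scene stay as the last step left them, time stands still between calls to the robot, and variables do not carry over. Pictures are saved under pics/ and viewed, at most 10 in all, crops included, and the job is handed in when it is done.

Besides the shell and the picture viewer there is one more tool, called after "Emit:" as name(argument=value, ...) on one line, values as JSON. play_rows: Moves the arm, as the interface text tells. Its arguments: {"type":"object","properties":{"rotation":{"type":"array","items":{"type":"array","items":{"type":"number"}}},"dp":{"type":"array","items":{"type":"array","items":{"type":"number"}}},"jaw":{"type":"array","items":{"type":"number"}},"grip_force":{"type":"number"}},"required":["rotation","dp","jaw"]}

```bash
mkdir -p pics; python3 - <<'E'
from station import env
import cv2
o=env.get_obs();print(o['ee_pos'],o['ee_rot'],o['grip_width'],o['time_s'])
for c in('side','top'):
    cv2.imwrite(f'pics/{c}0.png',env.read_camera(c))
    k=env.get_calibration(c);print(c,k['mtx'].round(1).tolist(),k['cam_to_world'].round(3).tolist())
    for q in('tin','inner_lid','outer_lid','knob','collar','tin_mouth','round_box','ribbon_spool','choc_bar'):
        print(q,[([round(x) for x in d['pixel']],round(d['p'],2)) for d in env.spot_in(c,q)][:3])
E
```

```text
[ 0.29283677 -0.57977514  0.22165708] [ 9.72774920e-01  2.31750517e-01 -2.42416491e-04 -7.70375369e-04] 0.08668664428854268 0.0
side [[592.9, 0.0, 326.3], [0.0, 592.9, 241.6], [0.0, 0.0, 1.0]] [[-0.882, -0.264, 0.391, 0.12], [-0.472, 0.481, -0.739, 0.528], [0.007, -0.836, -0.549, 0.643], [0.0, 0.0, 0.0, 1.0]]
tin [([373, 245], 0.83)]
inner_lid [([261, 260], 0.79)]
outer_lid [([265, 278], 0.58)]
knob [([261, 261], 0.61)]
collar [([264, 279], 0.62)]
tin_mouth [([372, 244], 0.94)]
round_box [([306, 331], 0.69)]
ribbon_spool [([265, 222], 0.64)]
choc_bar [([463, 247], 0.76)]
top [[433.2, 0.0, 323.8], [0.0, 433.2, 235.9], [0.0, 0.0, 1.0]] [[-0.002, -0.979, 0.204, 0.36], [-1.0, 0.002, -0.003, -0.23], [0.002, -0.204, -0.979, 0.935], [0.0, 0.0, 0.0, 1.0]]
tin [([369, 264], 0.76)]
inner_lid [([296, 204], 0.62)]
outer_lid []
knob [([296, 205], 0.7)]
collar [([296, 210], 0.7), ([426, 339], 0.32)]
tin_mouth [([370, 268], 0.77)]
round_box [([249, 269], 0.92)]
ribbon_spool [([361, 167], 0.87)]
choc_bar [([427, 340], 0.69)]
```

View pics/side0.png

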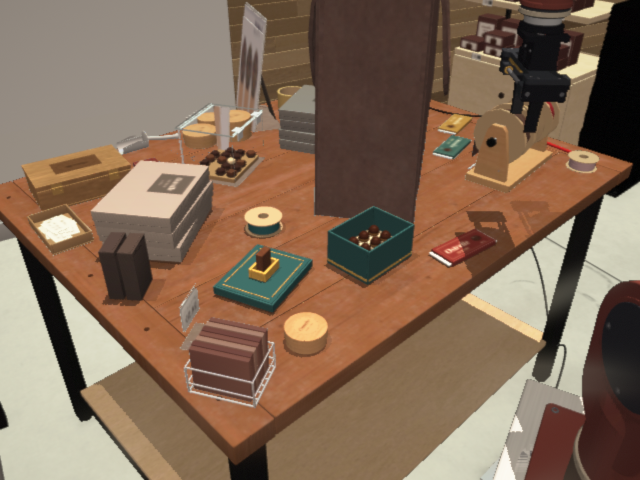

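View pics/top0.png

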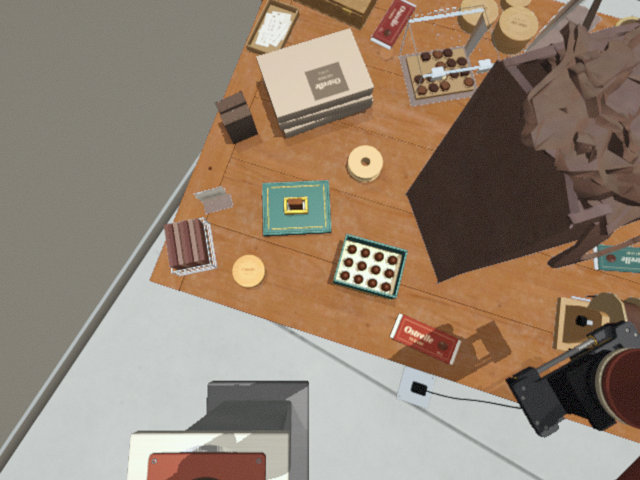

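```bash
python3 - <<'E'
import cv2
a=cv2.imread('pics/side0.png')[170:390,190:510]; b=cv2.imread('pics/top0.png')[130:350,220:480]
cv2.imwrite('pics/sc.png',cv2.resize(a,None,fx=2.5,fy=2.5,interpolation=2)); cv2.imwrite('pics/tc.png',cv2.resize(b,None,fx=2.7,fy=2.7,interpolation=2))
E
```

```text
(no output)
```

View pics/sc.png

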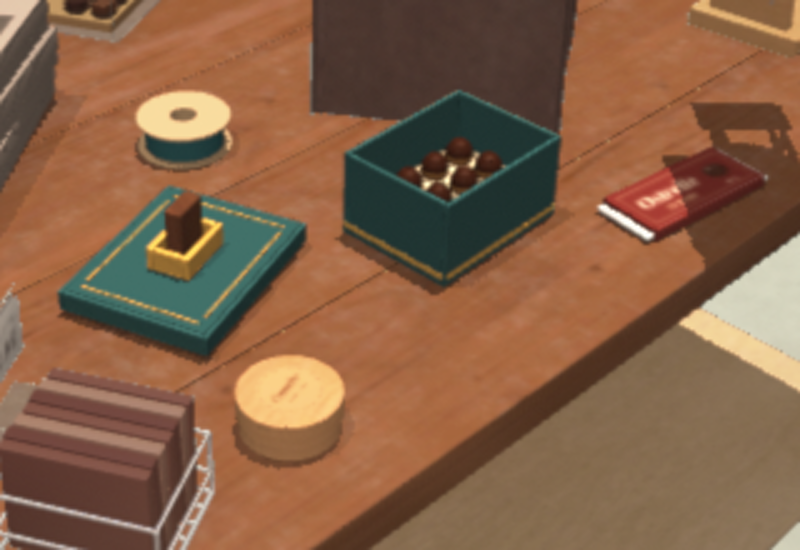

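View pics/tc.png

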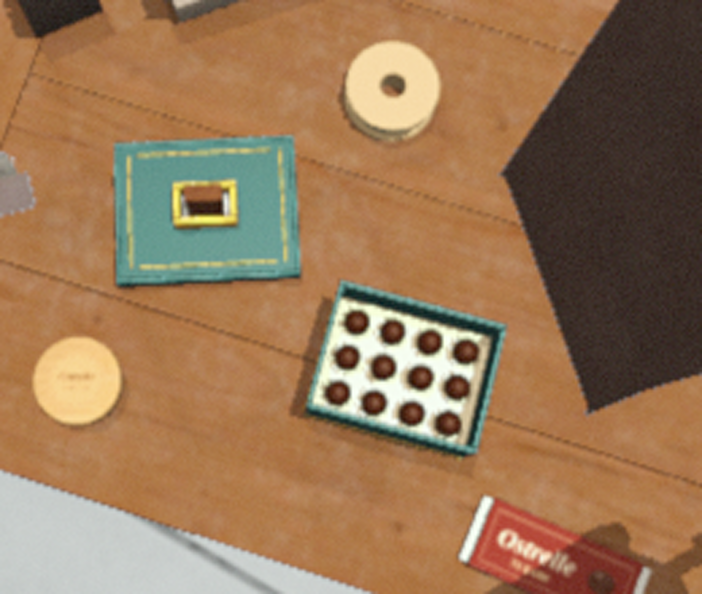

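The side crop shows the tin's rim corners at about (346,154), (460,92), (558,135) and (448,201), with the lid pair to its left and the knob at (184,215). In the top crop the lids are nearly axis-aligned and centred near (206,208). The tin is turned about 14° and centred near (407,369), with the bag to its right.

```bash
cat >h.py <<'E'
import numpy as np
from station import env
from scipy.optimize import least_squares
from scipy.spatial.transform import Rotation as R
def proj(c,P):
    k=env.get_calibration(c);T=np.linalg.inv(k['cam_to_world']);q=np.atleast_2d(P)@T[:3,:3].T+T[:3,3];q=q@k['mtx'].T
    return q[:,:2]/q[:,2:]
S=np.array([[1,1],[1,-1],[-1,-1],[-1,1]])
def rect(p,a,b):
    c,s=np.cos(p[3]),np.sin(p[3]);l=S*[a/2,b/2]
    return np.c_[l[:,0]*c-l[:,1]*s+p[0],l[:,0]*s+l[:,1]*c+p[1],np.full(4,p[2])]
def fit(obs,a,b,p0):
    f=lambda p:np.concatenate([(proj(c,rect(p,a,b))-o).ravel() for c,o in obs.items()])
    r=least_squares(f,p0,x_scale=[.01,.01,.01,.1]);return r.x,r.fun
def tri(a,b):
    f=lambda P:np.r_[(proj('side',P)[0]-a),(proj('top',P)[0]-b)]
    r=least_squares(f,[.4,-.2,.05]);return r.x,r.fun
sc=lambda p:np.array(p)/2.5+[189.7,169.7]
tc=lambda p:np.array(p)/2.7+[219.7,129.7]
E
python3 - <<'E'
from h import *
for n,s,t,a,b,z in(('tin',[(346,154),(460,92),(558,135),(448,201)],[(343,283),(504,326),(475,454),(308,412)],.1,.13,.07),
 ('lid',[(62,295),(172,188),(305,227),(207,345)],[(116,144),(294,137),(299,274),(118,282)],.118,.148,.02)):
    for o in({'side':sc(s),'top':tc(t)},{'top':tc(t)},{'side':sc(s)}):
        p,r=fit(o,a,b,[.42,-.2,z,0]);print(n,list(o),p.round(4),np.degrees(p[3]).round(1),r.round(1))
for n,a,b in(('knob',(261,261),(296,205)),('collar',(264,279),(296,210)),('mouth',(372,244),(370,268)),('round',(306,331),(249,269)),('spool',(265,222),(361,167)),('bar',(463,247),(427,340))):
    P,r=tri(a,b);print(n,P.round(3),r.round(1))
P,r=tri(sc((188,200)),tc((204,191)));print('knobtop',P.round(3),r.round(1))
o=env.get_obs();print(R.from_quat(o['ee_rot']).as_matrix().round(3))
E
```

```text
tin ['side', 'top'] [ 0.4793 -0.3264  0.0687 -0.2656] -15.2 [-0.7 -0.5 -0.6 -1.3  1.9  0.2  0.9  2.3 -1.2 -0.7  1.2 -0.3  0.7  0.2
 -0.7 -1.3]
tin ['top'] [ 0.4807 -0.3284  0.0502 -0.2607] -14.9 [-0.8  0.6  0.3  0.4  0.3 -0.   0.1 -0.9]
tin ['side'] [ 0.4955 -0.3627  0.0443 -0.2769] -15.9 [ 0.6 -1.  -0.6 -0.5 -0.1  0.4 -0.   1. ]
lid ['side', 'top'] [ 0.616  -0.1727  0.014   0.042 ] 2.4 [-1.7  0.  -0.9  0.2  1.   0.3 -0.3 -0.6 -0.1  0.2  0.4  0.   1.   0.9
  0.   0.8]
lid ['top'] [ 0.6202 -0.1712  0.0026  0.0392] 2.2 [ 0.1 -0.1 -0.3 -0.   0.2  0.2  0.  -0.1]
lid ['side'] [ 0.6223 -0.183   0.0049  0.0427] 2.4 [-0.5 -0.1 -0.4  0.7  0.7  0.6  0.1 -1. ]
knob [ 0.617 -0.171  0.041] [ 1.5  0.4 -0.7 -1.7]
collar [ 0.614 -0.17   0.004] [ 0.6  0.2 -0.3 -0.8]
mouth [ 0.478 -0.329  0.031] [-0.3 -0.1  0.1  0.3]
round [ 0.476 -0.074  0.017] [-1.1 -0.3  0.6  1.5]
spool [ 0.708 -0.316  0.019] [-0. -0.  0.  0.]
bar [ 0.333 -0.448  0.001] [ 1.1  0.1 -0.3 -1.1]
knobtop [ 0.614 -0.174  0.066] [-0.8 -0.2  0.4  1. ]
[[ 0.893  0.451  0.   ]
 [ 0.451 -0.893  0.   ]
 [ 0.     0.    -1.   ]]
```

Emit:
play_rows(rotation=[[0,0,0],[0,0,0],[0,0,0],[0,0,0],[0,0,0],[0,0,0],[0,0,0],[0,0,0],[0,0,5.4],[0,0,5.4],[0,0,5.4],[0,0,5.4],[0,0,5.4],[0,0,5.4],[0,0,5.4],[0,0,5.4],[0,0,5.4],[0,0,5.4],[0,0,5.4],[0,0,5.4]], dp=[[0.002,0.028,0],[0.002,0.028,0],[0.002,0.028,0],[0.002,0.028,0],[0.002,0.028,0],[0.002,0.028,0],[0.002,0.028,0],[0.002,0.028,0],[0.025,0.015,0],[0.025,0.015,0],[0.025,0.015,0],[0.025,0.015,0],[0.025,0.015,0],[0.025,0.015,0],[0.025,0.015,0],[0.025,0.015,0],[0.025,0.015,0],[0.025,0.015,0],[0.025,0.015,0],[0.025,0.015,0]], jaw=[1,1,1,1,1,1,1,1,1,1,1,1,1,1,1,1,1,1,1,1])

```text
time_s: 2.67
ee_pos: [0.6102, -0.1754, 0.2226]
ee_rot: [0.696, 0.718, 0.0, 0.0]
force: [0.5, -1.0, -0.5]
grip_width: 0.0868
gripper_force: 0.0
```

Emit:
play_rows(rotation=[[0,0,0.8],[0,0,0]], dp=[[0,0,0],[0,0,0]], jaw=[0.6,0.6])

```text
time_s: 2.83
ee_pos: [0.61, -0.1745, 0.222]
ee_rot: [0.691, 0.723, 0.0, -0.001]
force: [-0.6, -1.3, -0.5]
grip_width: 0.0803
gripper_force: 0.0
```

Emit:
play_rows(rotation=[[0,0,0],[0,0,0],[0,0,0],[0,0,0],[0,0,0],[0,0,0],[0,0,0],[0,0,0],[0,0,0],[0,0,0],[0,0,0],[0,0,0],[0,0,0],[0,0,0]], dp=[[0.004,0.001,-0.018],[0,0,-0.018],[0,0,-0.018],[0,0,-0.018],[0,0,-0.018],[0,0,-0.018],[0,0,-0.018],[0,0,-0.018],[0,0,-0.018],[0,0,-0.006],[0,0,-0.006],[0,0,-0.005],[0,0,0],[0,0,0]], jaw=[0.6,0.6,0.6,0.6,0.6,0.6,0.6,0.6,0.6,0.6,0.6,0.6,0.6,0.6])

```text
time_s: 4.0
ee_pos: [0.6134, -0.1754, 0.0443]
ee_rot: [0.692, 0.722, 0.0, 0.0]
force: [0.4, -0.1, -0.2]
grip_width: 0.0523
gripper_force: 0.0
```

```bash
python3 - <<'E'
from h import *
import cv2
a=env.read_camera('side')[170:320,200:420];b=env.read_camera('top')[140:310,240:420]
a=cv2.resize(a,(792,540),interpolation=2);b=cv2.resize(b,(566,540),interpolation=2)
cv2.imwrite('pics/a1.png',a);cv2.imwrite('pics/b1.png',b)
print(env.get_obs()['ee_pos'])
E
```

```text
[ 0.61361304 -0.17530546  0.04448344]
```

View pics/a1.png

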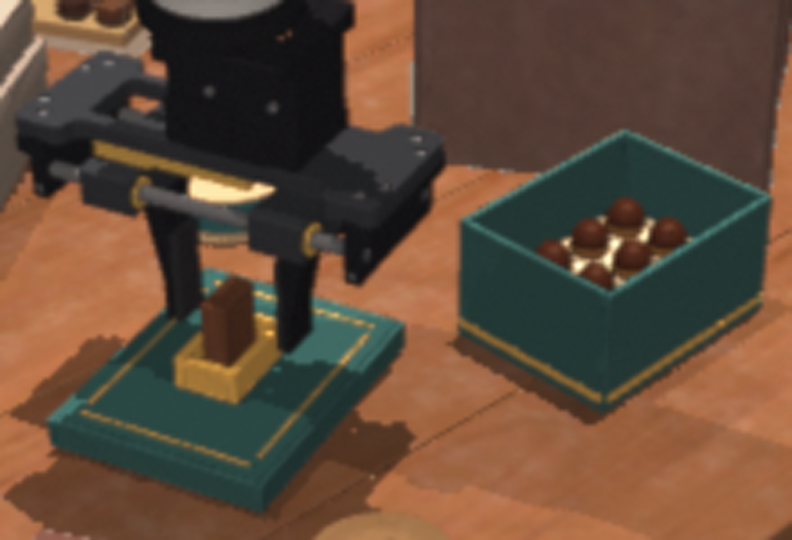

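The fingers straddle the knob, with tips at about (183,315) and (292,345) in the crop. The knob's top is at about (240,283). Before closing, I'll check the alignment numerically by projecting the corners of the knob's top face.

```bash
python3 - <<'E'
from h import *
def kt(x,y,yaw,z=.066): return rect([x,y,z,yaw],.014,.03)
f=lambda P:((proj('side',P)-[200,170]+.5)*3.6-.5).round(0).tolist()
print('tcp',f([.6136,-.1753,.0445]))
print('fingers',f([[.6136+.026,-.1753,.0445],[.6136-.026,-.1753,.0445]]))
for x,y in((.6145,-.173),(.6136,-.1753)): print('knobtop',f(kt(x,y,.042)),'collar',f(rect([x,y,.038,.042],.034,.05)))
E
```

```text
tcp [[237.0, 323.0]]
fingers [[193.0, 309.0], [282.0, 338.0]]
knobtop [[202.0, 301.0], [234.0, 270.0], [259.0, 277.0], [227.0, 308.0]] collar [[177.0, 354.0], [230.0, 301.0], [289.0, 319.0], [237.0, 372.0]]
knobtop [[206.0, 299.0], [238.0, 268.0], [263.0, 275.0], [231.0, 306.0]] collar [[181.0, 352.0], [234.0, 300.0], [293.0, 317.0], [242.0, 370.0]]
```

The measured shift of the knob matches the shift of the fingers, so they're aligned to about 2 mm. Closing and lifting a little.

Emit:
play_rows(rotation=[[0,0,0],[0,0,0],[0,0,0],[0,0,0],[0,0,0],[0,0,0],[0,0,0],[0,0,0]], dp=[[0,0.002,-0.002],[0,0,0],[0,0,0],[0,0,0],[0,0,0],[0,0,0],[0,0,0],[0,0,0]], jaw=[0.4,0.2,0.05,0,0,0,0,0], grip_force=30)

```text
time_s: 4.77
ee_pos: [0.6133, -0.1732, 0.0416]
ee_rot: [0.692, 0.722, 0.0, 0.0]
force: [1.4, -1.4, 0.6]
grip_width: 0.0137
gripper_force: 30.0
```

Emit:
play_rows(rotation=[[0,0,0],[0,0,0],[0,0,0],[0,0,0],[0,0,0],[0,0,0],[0,0,0],[0,0,0],[0,0,0],[0,0,0],[0,0,0],[0,0,0]], dp=[[0,0,0.005],[0,0,0.01],[0,0,0.01],[0,0,0.015],[0,0,0.015],[0,0,0.015],[0,0,0.015],[0,0,0.015],[0,0,0.01],[0,0,0.01],[0,0,0],[0,0,0]], jaw=[0,0,0,0,0,0,0,0,0,0,0,0])

```text
time_s: 5.77
ee_pos: [0.6132, -0.1732, 0.1619]
ee_rot: [0.692, 0.722, 0.0, 0.0]
force: [-0.4, 0.6, -2.6]
grip_width: 0.0139
gripper_force: 30.0
```

Emit:
play_rows(rotation=[[0,0,-1.25],[0,0,-1.25],[0,0,-1.25],[0,0,-1.25],[0,0,-1.25],[0,0,-1.25],[0,0,-1.25],[0,0,-1.25],[0,0,-1.25],[0,0,-1.25],[0,0,-1.25],[0,0,-1.25],[0,0,-1.25],[0,0,-1.25],[0,0,0],[0,0,0],[0,0,0]], dp=[[-0.005,-0.005,0],[-0.01,-0.011,0],[-0.01,-0.012,0],[-0.01,-0.012,0],[-0.01,-0.012,0],[-0.01,-0.012,0],[-0.01,-0.012,0],[-0.01,-0.012,0],[-0.01,-0.012,0],[-0.01,-0.012,0],[-0.01,-0.012,0],[-0.01,-0.012,0],[-0.01,-0.012,0],[-0.01,-0.005,0],[0,0,0],[0,0,0],[0,0,0]], jaw=[0,0,0,0,0,0,0,0,0,0,0,0,0,0,0,0,0])

```text
time_s: 7.18
ee_pos: [0.4788, -0.3252, 0.1617]
ee_rot: [0.793, 0.609, 0.0, -0.0]
force: [0.2, 0.2, -2.4]
grip_width: 0.0141
gripper_force: 30.0
```

```bash
python3 - <<'E'
from h import *
import cv2
o=env.get_obs();print(o['ee_pos'],o['ee_rot'])
A=env.read_camera('side');B=env.read_camera('top');cv2.imwrite('pics/A2.png',A);cv2.imwrite('pics/B2.png',B)
cv2.imwrite('pics/a2.png',cv2.resize(A[130:300,290:500],(741,600),interpolation=2))
cv2.imwrite('pics/b2.png',cv2.resize(B[190:330,300:460],(686,600),interpolation=2))
E
```

```text
[ 0.47875313 -0.32522134  0.1616539 ] [ 7.93448860e-01  6.08636818e-01  3.59392346e-04 -7.79331262e-06]
```

View pics/a2.png

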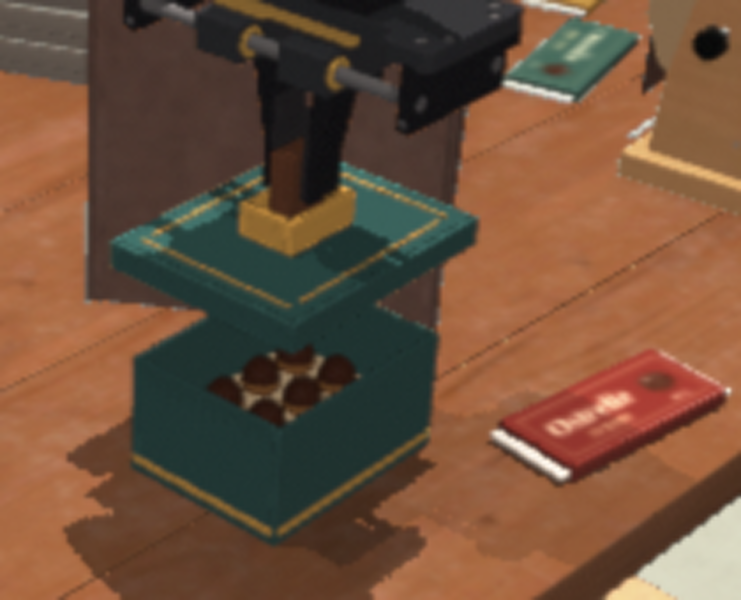

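View pics/b2.png

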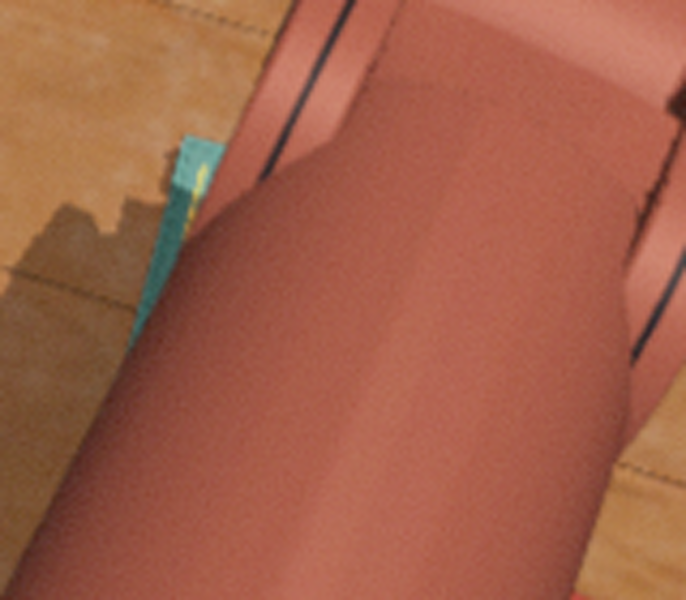

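The side crop shows the lid pair held level over the tin. Lid top corners are at about (112,243), (343,163), (478,217) and (296,308). Tin rim corners are at (134,358), (278,428) and (438,338). In the top view the arm hides both, so I'll compare the lid with the tin in the same camera, with the heights fixed.

```bash
python3 - <<'E'
from h import *
g=lambda p:(np.array(p)+.5)/3.529-.5+[290,130]
def fz(c,items,a,b):
    # items: (z, corner idx, pixel)
    def f(p): return np.concatenate([proj(c,rect([p[0],p[1],z,p[2]],a,b))[i]-q for z,i,q in items])
    r=least_squares(f,[.5,-.3,-.1],x_scale=[.01,.01,.1]);return r.x,r.fun
def show(n,r): print(n,r[0].round(4),np.degrees(r[0][2]).round(2),r[1].round(1))
show('lid side now',fz('side',[(.140,0,g((112,243))),(.140,1,g((343,163))),(.140,2,g((478,217))),(.140,3,g((296,308))),(.124,3,g((296,329))),(.124,2,g((476,240))),(.124,0,g((114,265)))],.118,.148))
show('tin side now',fz('side',[(.07,0,g((134,358))),(.07,2,g((438,338))),(.07,3,g((278,428))),(0,0,g((134,467))),(0,3,g((277,541))),(0,2,g((428,446)))],.1,.13))
S4=[sc(p) for p in[(346,154),(460,92),(558,135),(448,201)]]
show('tin side first',fz('side',[(.07,i,S4[i]) for i in range(4)],.1,.13))
T4=[tc(p) for p in[(343,283),(504,326),(475,454),(308,412)]];L4=[tc(p) for p in[(116,144),(294,137),(299,274),(118,282)]]
show('tin top first',fz('top',[(.07,i,T4[i]) for i in range(4)],.1,.13))
show('lid top first',fz('top',[(.02,i,L4[i]) for i in range(4)],.118,.148))
L4=[sc(p) for p in[(62,295),(172,188),(305,227),(207,345)]]
show('lid side first',fz('side',[(.02,i,L4[i]) for i in range(4)],.118,.148))
E
```

```text
lid side now [ 0.4755 -0.3297 -0.3206] -18.37 [ 1.6 -3.9 -7.1 -6.7  3.8 -0.3 -1.2  3.3 -1.7  5.6  3.5  1.1  1.  -2.1]
tin side now [ 0.4793 -0.3252 -0.2774] -15.89 [-0.6 -0.8  1.1 -1.6  0.6  1.2 -0.8 -0.2 -0.9  1.6  0.7 -1. ]
tin side first [ 0.4797 -0.3252 -0.2709] -15.52 [-1.2 -1.  -0.7 -1.7  1.7 -0.1  0.2  1.9]
tin top first [ 0.4781 -0.3262 -0.2606] -14.93 [-1.4 -0.2  1.2 -0.   0.9  0.7 -0.7 -0.6]
lid top first [ 0.6155 -0.1723  0.0391] 2.24 [-0.5 -0.6  0.3 -0.6  0.8  0.6 -0.6  0.4]
lid side first [ 0.6107 -0.1667  0.0448] 2.57 [-1.6  0.1 -0.6 -0.1  1.8  0.   0.5 -0.4]
```

```bash
python3 - <<'E'
from h import *
import cv2
A=cv2.imread('pics/A2.png')
def pts(p,z):
    return rect([0,0,z,0],.118,.148)@R.from_euler('ZYX',[p[3],p[4],p[5]]).as_matrix().T+p[:3]
g=lambda p:(np.array(p)+.5)/3.529-.5+[290,130]
it=[(.016,0,g((112,243))),(.016,2,g((478,217))),(.016,3,g((296,308))),(0,3,g((296,329))),(0,2,g((476,240))),(0,0,g((114,265)))]
f=lambda p:np.concatenate([proj('side',pts(p,z))[i]-q for z,i,q in it])
r=least_squares(f,[.479,-.325,.124,-.265,0,0],x_scale=[.01,.01,.01,.1,.1,.1]);print(r.x.round(3),r.fun.round(1))
im=cv2.resize(A[130:300,290:500],(741,600),interpolation=2)
c=lambda P:((proj('side',P)-[290,130]+.5)*3.529-.5).round().astype(int)
p=[.4788,-.3252,.124,-.265,0,0]
for z,col in((.016,(0,0,255)),(0,(0,255,255))): cv2.polylines(im,[c(pts(p,z))],True,col,1)
cv2.polylines(im,[c(rect([.4793,-.3255,.07,-.27],.1,.13))],True,(255,255,255),1)
cv2.imwrite('pics/a3.png',im)
E
```

```text
[ 0.483 -0.339  0.114 -0.257  0.089  0.067] [ 0.4 -1.1 -0.1 -0.9  0.  -1.3 -0.2  1.5 -0.1  0.7 -0.   1. ]
```

View pics/a3.png

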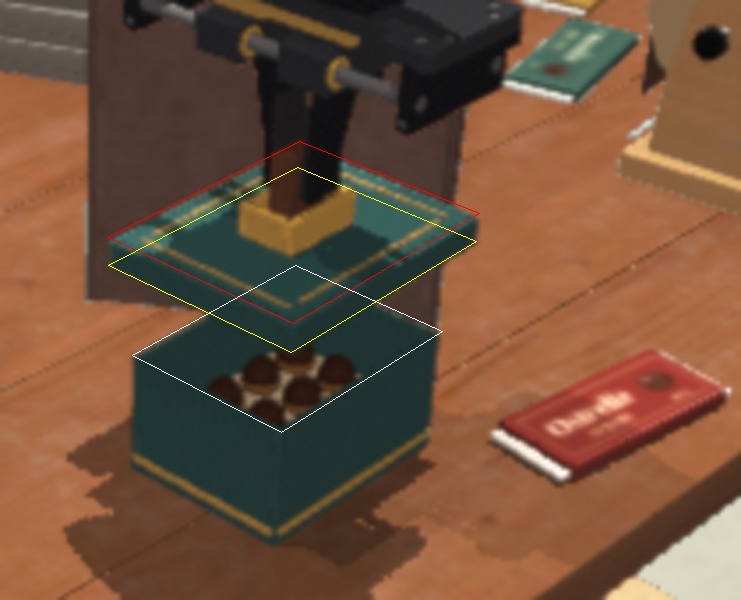

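```bash
python3 - <<'E'
from h import *
import cv2
def run(f,p):
    I=cv2.imread(f).astype(float);y=np.clip((I[:,:,2]+I[:,:,1])/2-I[:,:,0]-8,0,None)
    y[(I[:,:,2]>I[:,:,1]*1.6)]=0
    for nm,i,j in(('left-front',0,3),('front-right',3,2),('left-back',0,1),('right-back',2,1)):
        q=proj('side',rect(p,.098,.128));a,b=q[i],q[j];out=[]
        for t in np.linspace(.08,.92,8):
            m=a+(b-a)*t;c=int(round(m[0]));r=np.arange(int(m[1])-9,int(m[1])+10);w=y[r,c]
            rr=m[1]+(c-m[0])*(b-a)[1]/(b-a)[0]
            k=w.argmax();w2=w*(abs(r-r[k])<=2);out.append((round((w2*r).sum()/max(w2.sum(),1e-9)-rr,1),int(w.max())))
        print(nm,out)
run('pics/side0.png',[.6145,-.173,.02,.042])
run('pics/A2.png',[.4788,-.3252,.140,-.265])
E
```

```text
left-front [(np.float64(-3.8), 82), (np.float64(0.1), 42), (np.float64(-0.1), 68), (np.float64(-0.1), 71), (np.float64(-0.0), 55), (np.float64(-0.0), 67), (np.float64(0.0), 91), (np.float64(0.1), 76)]
front-right [(np.float64(-2.1), 57), (np.float64(-2.2), 73), (np.float64(-2.2), 56), (np.float64(-2.2), 72), (np.float64(-2.3), 51), (np.float64(-2.3), 85), (np.float64(-8.5), 76), (np.float64(-9.2), 56)]
left-back [(np.float64(0.7), 82), (np.float64(0.9), 77), (np.float64(0.7), 72), (np.float64(-8.4), 64), (np.float64(-8.4), 63), (np.float64(-8.1), 61), (np.float64(-9.2), 59), (np.float64(-8.1), 62)]
right-back [(np.float64(-8.1), 61), (np.float64(-5.2), 60), (np.float64(-8.4), 57), (np.float64(1.4), 68), (np.float64(-8.3), 58), (np.float64(7.8), 123), (np.float64(-5.1), 65), (np.float64(-2.9), 62)]
left-front [(np.float64(-0.1), 51), (np.float64(-6.6), 43), (np.float64(-0.0), 35), (np.float64(-0.2), 23), (np.float64(-0.1), 37), (np.float64(-0.1), 31), (np.float64(-0.3), 35), (np.float64(-0.0), 36)]
front-right [(np.float64(-0.4), 30), (np.float64(-0.2), 39), (np.float64(-0.1), 23), (np.float64(-0.1), 27), (np.float64(-0.2), 39), (np.float64(-0.2), 46), (np.float64(-0.2), 46), (np.float64(-1.6), 40)]
left-back [(np.float64(3.3), 51), (np.float64(1.7), 21), (np.float64(1.6), 40), (np.float64(1.3), 44), (np.float64(1.3), 18), (np.float64(7.2), 77), (np.float64(7.0), 38), (np.float64(-175.0), 0)]
right-back [(np.float64(2.0), 40), (np.float64(8.2), 57), (np.float64(1.2), 44), (np.float64(1.2), 44), (np.float64(1.2), 49), (np.float64(6.6), 66), (np.float64(8.0), 45), (np.float64(-174.1), 0)]
```

The stripes on the lid match a level lid at the expected pose within about 0.3 px, so the tilt I suspected was only a reading error. Lid and tin agree to about 1 mm, so I'll lower.

Emit:
play_rows(rotation=[[0,0,-0.4],[0,0,0],[0,0,0],[0,0,0],[0,0,0],[0,0,0],[0,0,0],[0,0,0],[0,0,0],[0,0,0],[0,0,0],[0,0,0],[0,0,0],[0,0,0]], dp=[[0.001,-0.001,-0.004],[0,0,-0.008],[0,0,-0.008],[0,0,-0.008],[0,0,-0.008],[0,0,-0.006],[0,0,-0.004],[0,0,-0.002],[0,0,-0.002],[0,0,-0.002],[0,0,-0.002],[0,0,-0.002],[0,0,0],[0,0,0]], jaw=[0,0,0,0,0,0,0,0,0,0,0,0,0,0])

```text
time_s: 8.45
ee_pos: [0.479, -0.3271, 0.1056]
ee_rot: [0.796, 0.605, -0.0, -0.0]
force: [0.2, 1.3, -3.2]
grip_width: 0.0138
gripper_force: 30.0
```

Emit:
play_rows(rotation=[[0,0,0],[0,0,0],[0,0,0],[0,0,0],[0,0,0],[0,0,0],[0,0,0]], dp=[[0,0,-0.001],[0,0,-0.001],[0,0,-0.001],[0,0,-0.001],[0,0,-0.001],[0,0,0],[0,0,0]], jaw=[0,0,0,0,0,0,0])

```text
time_s: 9.03
ee_pos: [0.479, -0.3271, 0.1005]
ee_rot: [0.796, 0.605, -0.0, -0.0]
force: [-0.0, -0.7, -2.1]
grip_width: 0.0135
gripper_force: 30.0
```

Emit:
play_rows(rotation=[[0,0,0],[0,0,0],[0,0,0],[0,0,0]], dp=[[0,0,-0.0005],[0,0,-0.0005],[0,0,0],[0,0,0]], jaw=[0,0,0,0])

```text
time_s: 9.37
ee_pos: [0.4791, -0.3272, 0.0996]
ee_rot: [0.796, 0.605, 0.0, 0.0]
force: [-0.4, -0.7, -1.8]
grip_width: 0.0139
gripper_force: 30.0
```

Emit:
play_rows(rotation=[[0,0,0],[0,0,0],[0,0,0],[0,0,0]], dp=[[0,0,-0.0005],[0,0,-0.0005],[0,0,0],[0,0,0]], jaw=[0,0,0,0])

```text
time_s: 9.7
ee_pos: [0.4792, -0.3272, 0.0996]
ee_rot: [0.796, 0.605, -0.0, 0.0]
force: [-4.2, 2.8, 8.5]
grip_width: 0.0137
gripper_force: 30.0
```

Contact came at exactly the full seating depth (TCP z 0.0996). Releasing.

Emit:
play_rows(rotation=[[0,0,0],[0,0,0],[0,0,0],[0,0,0],[0,0,0],[0,0,0],[0,0,0],[0,0,0]], dp=[[0,0,0],[0,0,0],[0,0,0],[0,0,0],[0,0,0],[0,0,0],[0,0,0],[0,0,0]], jaw=[0.3,0.5,0.7,0.7,0.7,0.7,0.7,0.7])

```text
time_s: 10.37
ee_pos: [0.4791, -0.3271, 0.0985]
ee_rot: [0.796, 0.605, -0.0, -0.0]
force: [0.2, -0.1, -0.2]
grip_width: 0.0573
gripper_force: 0.0
```

```bash
python3 - <<'E'
from h import *
import cv2
o=env.get_obs();print(o['ee_pos'],o['force'])
A=env.read_camera('side');cv2.imwrite('pics/A4.png',A)
im=cv2.resize(A[160:290,300:470],(784,600),interpolation=2);s=784/170
c=lambda P:((proj('side',P)-[300,160]+.5)*s-.5).round().astype(int)
cv2.polylines(im,[c(rect([.479,-.326,.078,-.27],.118,.148))],True,(0,0,255),1)
cv2.polylines(im,[c(rect([.479,-.326,.096,-.27],.034,.05))],True,(255,0,255),1)
cv2.imwrite('pics/a4.png',im)
E
```

```text
[ 0.47906842 -0.32712286  0.09847479] [ 0.20622383 -0.13078447 -0.20440313]
```

View pics/a4.png

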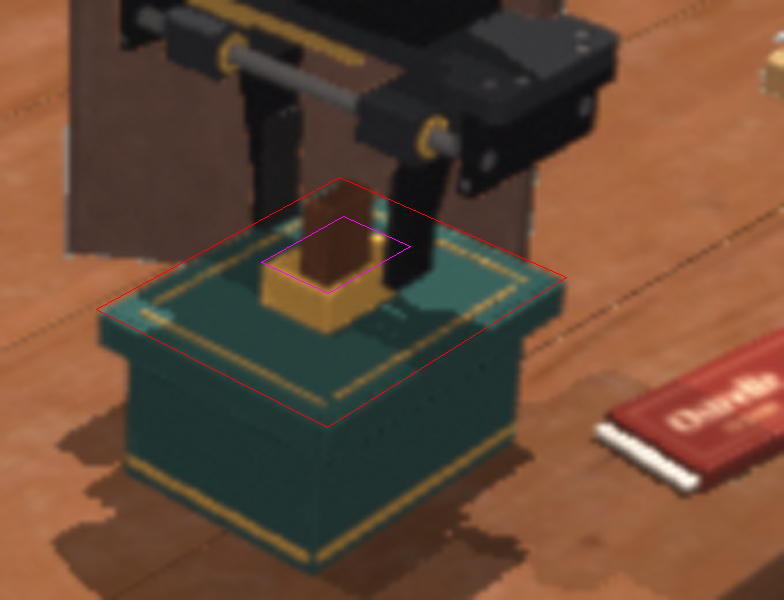

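The picture shows the pair seated on the tin. The lid edges follow the predicted outline, and the open fingers stand either side of the collar at about (275,215) and (405,285). Next I'll go down to the collar and close.

Emit:
play_rows(rotation=[[0,0,0],[0,0,0],[0,0,0],[0,0,0],[0,0,0],[0,0,0],[0,0,0]], dp=[[0,0,-0.004],[0,0,-0.004],[0,0,-0.004],[0,0,-0.003],[0,0,-0.002],[0,0,0],[0,0,0]], jaw=[0.7,0.7,0.7,0.7,0.7,0.7,0.7])

```text
time_s: 11.0
ee_pos: [0.479, -0.3271, 0.0814]
ee_rot: [0.796, 0.605, -0.0, -0.0]
force: [1.2, -0.4, 0.8]
grip_width: 0.0609
gripper_force: 0.0
```

Emit:
play_rows(rotation=[[0,0,0],[0,0,0],[0,0,0],[0,0,0],[0,0,0],[0,0,0],[0,0,0],[0,0,0]], dp=[[0,0,0],[0,0,0],[0,0,0],[0,0,0],[0,0,0],[0,0,0],[0,0,0],[0,0,0]], jaw=[0.5,0.42,0.36,0.3,0.2,0.2,0.2,0.2], grip_force=25)

```text
time_s: 11.67
ee_pos: [0.4791, -0.3272, 0.0816]
ee_rot: [0.796, 0.605, 0.0, 0.0]
force: [-0.8, 0.5, 0.7]
grip_width: 0.034
gripper_force: 25.0
```

Emit:
play_rows(rotation=[[0,0,0],[0,0,0],[0,0,0],[0,0,0],[0,0,0],[0,0,0],[0,0,0],[0,0,0],[0,0,0],[0,0,0],[0,0,0],[0,0,0],[0,0,0],[0,0,0],[0,0,0],[0,0,0],[0,0,0],[0,0,0],[0,0,0],[0,0,0]], dp=[[0,0,0.002],[0,0,0.003],[0,0,0.005],[0,0,0.006],[0,0,0.008],[0,0,0.008],[0,0,0.008],[0,0,0.008],[0,0,0.008],[0,0,0.008],[0,0,0.008],[0,0,0.008],[0,0,0.008],[0,0,0.006],[0,0,0.004],[0,0,0.002],[0,0,0],[0,0,0],[0,0,0],[0,0,0]], jaw=[0.2,0.2,0.2,0.2,0.2,0.2,0.2,0.2,0.2,0.2,0.2,0.2,0.2,0.2,0.2,0.2,0.2,0.2,0.2,0.2])

```text
time_s: 13.33
ee_pos: [0.4788, -0.327, 0.1811]
ee_rot: [0.796, 0.605, -0.0, -0.0]
force: [-0.2, -0.6, -1.3]
grip_width: 0.0337
gripper_force: 25.0
```

```bash
python3 - <<'E'
from h import *
import cv2
A=env.read_camera('side');o=env.get_obs();print(o['ee_pos'],o['force'],o['grip_width'])
cv2.imwrite('pics/a5.png',cv2.resize(A[110:290,290:480],(633,600),interpolation=2))
E
```

```text
[ 0.47889105 -0.32705221  0.18114202] [ 0.18403906 -0.69321558 -1.28400229] 0.033560750616566076
```

View pics/a5.png

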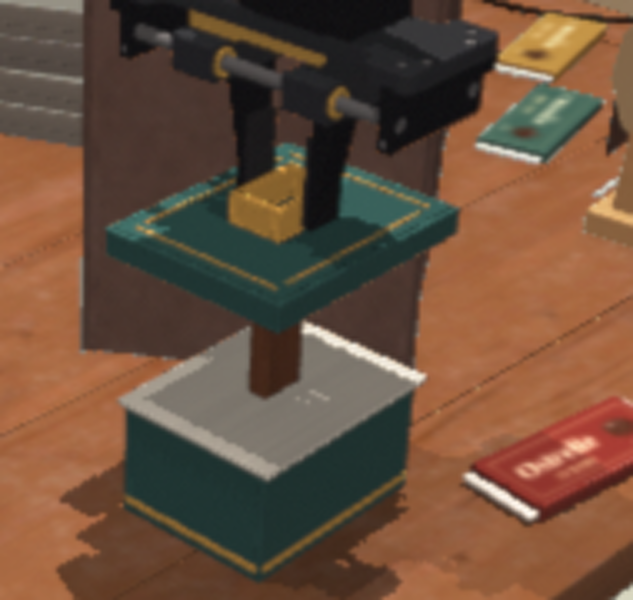

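The outer lid is held level at about (285,235), clear of the knob. The aluminium inner lid is seated on the tin.

```bash
python3 -c "
from station import env
print(env.close_job())"
```

```text
the job is handed in; nothing more can be done
None
```

The job is handed in: the arm is holding the outer lid level and still, about 90 mm above the tin's rim, with the inner lid seated on the tin; the hand-in returned no verdict.

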